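Load the shuttle drilling jig and run its carrier round the bend until it locks

ROBOT

A 7-joint arm with a two-finger parallel gripper is mounted at the origin on a cart in front of the work surface, level with it; the furniture and walls round the work are solid. World frame = base frame: x ahead of the robot, y to its left, z up, the work surface at z = 0. Lengths are in m, angles in rad, forces in N, time in s.
With the tool pointing down it reaches from about 0.425 to 0.925 m from the base axis. Payload 6.8 kg.
Tool frame: the origin (TCP) lies on the mounting face of the last link; the fingertips stand 173 mm ahead of it and the grasp point (between the pads) lies 155 mm ahead of it (grip_point_offset is the distance from the TCP to the grasp point, in m); x points along the fingers, z is the direction in which the jaws open and shut, and the axes are right-handed (so a half turn about x gives the same grasp; the last joint's range is limited). The gripper opens to 85 mm and grips with 20 to 120 N. Pads are 22 mm wide; open, the fingers measure 114 mm over their backs; the gripper's body (76 mm by 85 mm) begins 54 mm behind the grasp point. The pads swing forward as they close: fully open they stand 13 mm farther back than shut.
Start: joints at [-1.216, 0.477, 0.022, 1.555, -0.011, 1.109, -0.083], TCP at [0.301, 0.604, 0.405] pointing down, gripper open.
Joint ranges: [-2.96, 2.96], [-0.34, 2.1], [-1.41, 1.46], [0.24, 2.44], [-1.37, 4.51], [0.17, 1.92], [-2.96, 2.96]. Speed limits (rad/s): [2.39, 2.39, 3.14, 3.14, 3.14, 3.14, 3.14].

INTERFACE

Orientations are given as a rotation vector (axis times angle).
In Python, from bench import * gives the robot as it stands. The module is installed in compiled form; this text tells all that it offers.
- The arm moves only by the tool servo_tool, never from a script. Its argument "motion" is a list of rows, each a list of 5 numbers: the shift along the tool's x, y, z in m, then the turn about the tool's x in degrees, then the gripper command: -1 is fully open, 1 is shut, values between are in proportion. In form: [[dx, dy, dz, turn, fingers], ...]. A call has 1 to 8 rows; each row is the pose to reach, as a shift and turn from the pose measured when the call began, along the tool's axes at that moment; what a row does not reach only later rows make up. A row lasts 1/10 s, in which the tool goes at most 50 mm and 8.59 degrees, less where a joint would pass 70% of its speed; a pose out of reach is approached as far as the arm can. A call with a gripper value outside its range is refused whole. The fingers move at their own pace and stop on an object; "force" is the grip in N (left out, the last holds). Time passes only in rows, so rows that repeat a pose let the fingers close. It gives the time, the measured TCP pose, the force and the opening at its end, in the units of the state.
- get_obs(): the state, without advancing time (a new reading comes with each control period).
- grab_frame(name): name is "scene" or "top"; returns the picture (400x640x3 uint8, red, green, blue); there is no depth.
- camera_params(name): a dict with "mtx" (3x3 intrinsics, pixels), "world_to_cam" (4x4, takes a point from world to camera coordinates). Camera axes: x right, y down, z forward; pixel columns grow to the right and rows downward; lengths in m; the calibration is good to about 2 mm. A picture is of the moment at which its call begins. camera_params takes no time and is no camera call.
- hand_in(): hands the job in, once; it reports no verdict.
The state is a dict: "clock": time; "joints": joint angles; "qvel": joint speeds; "tau": joint torques, N m; "tcp_pos": TCP position; "orientation": TCP orientation; "contact_force": force on the tool from outside, world axes, zero at the start; "moment": the same for the moment, N m; "grip_width": finger opening in m.
Only numpy, scipy, OpenCV 4.12 (cv2) and the standard library are available. Lean on these libraries where they do the work, as an engineer would, in place of code of your own. Each camera call takes 0.05 s, during which the arm holds its last target. There are 200 camera calls.

TASK

Lay the walnut blank in the nest of the blue sliding carrier. Then push the carrier by its rear bar along the guide rails, round the bend and under the drill-bush arm, gently against the sprung stop just until the side pawl clicks into the carrier's notch, and let go so that the pawl holds it with the blank still lying in its nest. The carrier must never be lifted off the rails, jammed or rammed (keep it under about 25 N), and the tools lying around stay where they are.

Things in the scene. Friction and masses are not known exactly. Their poses are not given: they have to be found in the camera images.
- track: Fixed drilling jig: L-shaped grey board 12 mm thick with two bent aluminium rails (8 mm wide, tops 22 mm above the bench) and a slot of 14 mm between them. Origin on the bench, z up. Line of the slot in this frame (mm): from (110, 155) straight along -y to (110, 0), quarter circle of radius 100 about (10, 0) to (10, -100), straight along -x to (-155, -100).
- bush (a point): Brass drill bush in an aluminium arm over the last straight: this point lies on the slot's line at the arm's underside, 67 mm above the bench; axes as the track's. The arm spans x +-18 mm, y -57 to +22 mm, its top is 79 mm (bush 83 mm) above the bench; its post stands on the -y side. The blank on its carrier ends up below it with 6 mm to spare.
- stop_middle (a point): Fixed point of the jig, 22 mm above the bench: the carrier's origin comes to within 20 mm of it along the slot when locked. The stop (low bar with the pawl on the +y side, 57 mm high block with a steel buffer pin at the end, pin 46 mm above the bench) is clamped anew for each job up to 20 mm either way; its setting is not measured and must be felt.
- pawl (a joint): Angle of the stop's sprung side pawl, rad: 0 closed (at rest, and when dropped into the notch), 0.10 to 0.15 while riding on the carrier's flank (last 48 mm). The buffer pin meets the carrier 5 mm before the pawl drops: 3.5 N there, 7 N where it drops, 9.5 N another 3.5 mm on, then solid; 2 to 4 N of drag add to it while sliding. Released, it springs back onto the pawl, damped.
- carrier: Loose blue carrier, 0.4 to 0.6 kg, 110 x 50 mm, on the rails; two 12 mm guide pins at x = +32 and -32 mm under it run in the slot, so both keep to its line and the carrier turns with the bend. Origin midway between them, level with the rail tops; x = travel, z up. Deck top z = 13 mm, x -58 to 52. Starts on the first straight, heading -y of the track. Notch in its right edge.
- nest (a point): Centre of the nest floor on the carrier's deck (35 mm above the bench), axes as the carrier's (x = travel). Nest 67 mm long (x), 41 mm wide (y) inside; side and rear rims 6 mm high, front wall 20 mm; 21 mm free between the rear rim and the push bar. The blank lies flat in it, its 62 mm length along x, either way round.
- push_face (a point): Middle of the flat upright rear face of the carrier's push bar, 50 mm above the bench, axes as the carrier's (x = travel). The face is 50 mm wide and reaches from 25 to 65 mm above the bench; the wooden bar is 10 mm thick and stands 30 mm above the deck. It is 58 mm behind the carrier's origin.
- blank_mid (a point): Centre of the loose walnut blank, a plain dark block 36 mm (x) by 62 mm (y) by 26 mm (z), 44 g, lying flat on the bench at the left.
- tape_roll_mid (a point): Centre of a roll of dark tape, 55 mm across, 19 mm high, lying in the angle of the jig; leave alone.
- try_square_mid (a point): Try square, 180 x 115 mm, 16 mm high, lying to the right of the jig (point at the middle of its outline); leave alone.
- chisel_mid (a point): Middle of a bench chisel, 245 mm long, 25 mm high, lying at the right; leave alone.

How it is judged:
On the way, in this order (a step that is already met when the one before it is completed fails the run):
1. the blank lies flat in the nest and is let go, with the carrier still on the first straight (horizontal distance between blank_mid and nest below 0.005 m and z of blank_mid in the frame of nest between 0.01 and 0.0148 m and contact force between the fingers and blank below 0.2 N and y of carrier in the frame of track above 0.03 m), for 0.2 s.
2. the carrier has come round the bend on its rails with the blank (x of carrier in the frame of track below 0.005 m and y of carrier in the frame of track below -0.09 m and horizontal distance between blank_mid and nest below 0.006 m).
At the end, for the whole second after the job is handed in: The carrier rests on the last straight with the pawl dropped into its notch (pawl below 0.05 rad, carrier origin between x = -48 and -94 mm of the track and within 5 mm of the slot's line), at rest, and the blank lies flat in the nest within 5 mm of its centre (value of joint pawl below 0.05 rad and x of carrier in the frame of track between -0.094 and -0.048 m and y of carrier in the frame of track between -0.105 and -0.095 m and angle between the x axis of carrier and the x axis of track, either way round below 0.08 rad and linear speed of carrier below 0.005 m/s and horizontal distance between blank_mid and nest below 0.005 m and z of blank_mid in the frame of nest below 0.0148 m); the robot touches nothing.
It fails at once if the carrier is jammed or rammed on its way: more than 25 N between it and the jig (rails, stop or pawl) (distance of carrier from where it was at the start of the episode above 0.008 m and contact force between carrier and track above 25 N).
It fails at once if the carrier is lifted or tipped off its rails (z of carrier in the frame of track above 0.028 m or angle between carrier's own z axis and vertical above 0.12 rad).
It fails at once if a tool lying around is moved by more than 20 mm (distance of any of tape_roll_mid, try_square_mid, chisel_mid from where it was at the start of the episode above 0.02 m).
It also fails if it takes over 64 s, if anything falls off the work surface, if the arm or the gripper's body presses on something with over 40 N, if the wrist force passes 120 N, or if a joint passes its speed limit or range.

## Working session

There is one attempt and no reset: what is moved stays moved. The work goes in short steps, Python scripts to look and compute and a tool call to move; the robot and the scene stay as the last step left them, time stands still between calls to the robot, and variables do not carry over. Pictures are saved under pics/ and viewed, about 8 in all and at most 12, crops included, and the job is handed in when it is done.

Besides the shell and the picture viewer there is one more tool, called by a JSON object that holds its "api" and its "payload". servo_tool: Moves the arm, as the interface text tells. Its arguments: {"type":"object","properties":{"motion":{"type":"array","items":{"type":"array","items":{"type":"number"}}},"force":{"type":"number"}},"required":["motion"]}

```bash
mkdir -p pics; python3 - <<'E'
from bench import *
import cv2, numpy as np
np.set_printoptions(precision=4,suppress=True)
print(get_obs())
for n in("scene","top"):
    cv2.imwrite(f"pics/{n}0.png",grab_frame(n)[:,:,::-1]); p=camera_params(n); print(n,p["mtx"],p["world_to_cam"])
E
```

```text
{'clock': 0.0, 'joints': array([-1.2161,  0.4778,  0.0224,  1.5565, -0.0115,  1.1093, -0.0831]), 'qvel': array([ 0.0002, -0.0012, -0.0003, -0.0005, -0.0005,  0.0006, -0.0004]), 'tau': array([ -0.0004, -59.6449,   1.6079, -28.1181,   0.0125,   0.0095,
        -0.    ]), 'tcp_pos': array([0.3012, 0.6037, 0.4037]), 'orientation': array([-0.8631,  1.3948,  0.8612]), 'contact_force': array([-0.2669,  0.2326,  0.3512]), 'moment': array([ 0.0394, -0.0205,  0.0214]), 'grip_width': 0.0851454256450804}
scene [[407.4102   0.     321.6101]
 [  0.     407.4102 201.8729]
 [  0.       0.       1.    ]] [[ 0.8612 -0.5081 -0.0153 -0.511 ]
 [-0.3182 -0.5154 -0.7957  0.2278]
 [ 0.3964  0.6901 -0.6055  0.9805]
 [ 0.      0.      0.      1.    ]]
top [[379.0854   0.     319.6537]
 [  0.     379.0854 201.1136]
 [  0.       0.       1.    ]] [[ 0.0222 -0.9998  0.0003 -0.0384]
 [-0.984  -0.0219 -0.1768  0.5622]
 [ 0.1768  0.0036 -0.9842  1.0454]
 [ 0.      0.      0.      1.    ]]
```

View pics/top0.png

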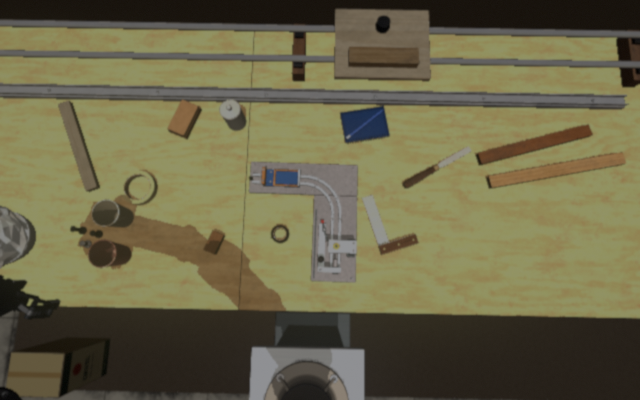

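View pics/scene0.png

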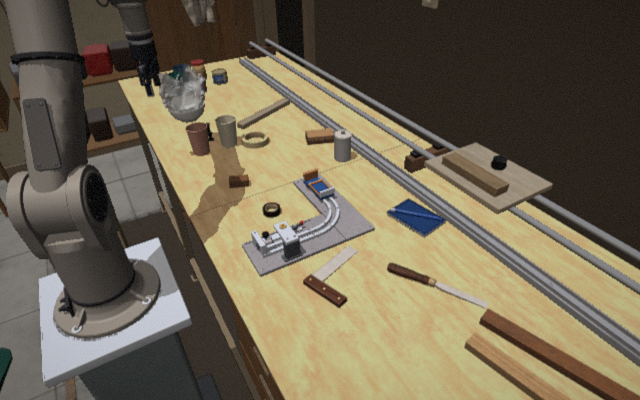

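Top view: blank at about (214,241), carrier at (280,177), jig L from (250,163) to (355,281), and the stop near (330,270). Next I'll zoom in on both views.

```bash
python3 - <<'E'
import cv2
a=cv2.imread("pics/top0.png")[155:290,200:365]; a=cv2.convertScaleAbs(a,alpha=1.6)
cv2.imwrite("pics/topz.png",cv2.resize(a,None,fx=4.4,fy=4.4,interpolation=cv2.INTER_CUBIC))
a=cv2.imread("pics/scene0.png")[160:280,220:380]; a=cv2.convertScaleAbs(a,alpha=1.6)
cv2.imwrite("pics/scenez.png",cv2.resize(a,None,fx=5,fy=5,interpolation=cv2.INTER_CUBIC))
E
```

```text
(no output)
```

View pics/topz.png

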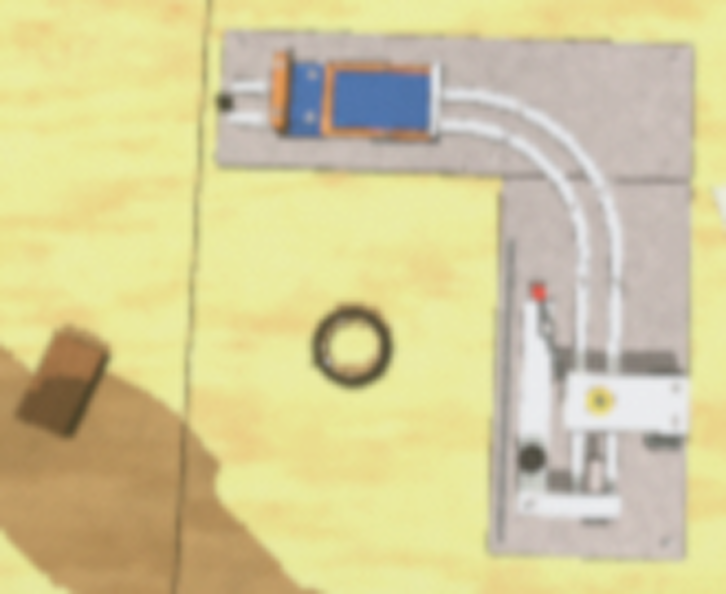

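View pics/scenez.png

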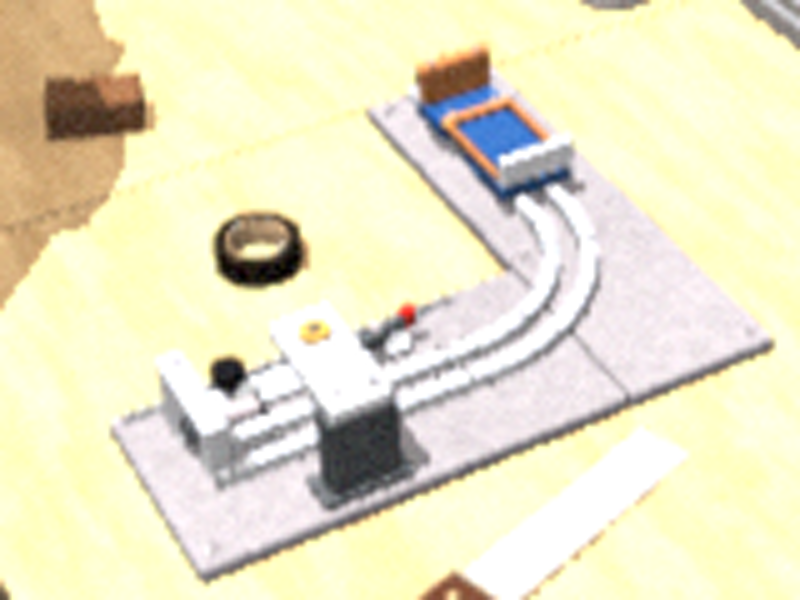

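Zoomed views: the carrier heads right (world -y) with its bar on the left at about (280,92) zoomed. The rails bend toward the robot, and the bush is at (599,400) zoomed. The blank is at about (63,380), partly in shadow. The track axes are roughly the world axes.

```bash
cat > h.py <<'E'
from bench import *
import cv2, numpy as np
from scipy.spatial.transform import Rotation as R
np.set_printoptions(precision=4,suppress=True)
def ray(name,uv,z):
    p=camera_params(name);W=p["world_to_cam"];Rm=W[:3,:3];c=-Rm.T@W[:3,3]
    uv=np.atleast_2d(np.array(uv,float)); d=(np.linalg.inv(p["mtx"])@np.c_[uv,np.ones(len(uv))].T).T@Rm
    return c+d*((z-c[2])/d[:,2])[:,None]
def proj(name,P):
    p=camera_params(name);W=p["world_to_cam"];q=(np.atleast_2d(P)@W[:3,:3].T+W[:3,3])@p["mtx"].T
    return q[:,:2]/q[:,2:]
uz=lambda a:(np.array(a,float)+.5)/4.4-.5+[200,155]
usz=lambda a:(np.array(a,float)+.5)/5-.5+[220,160]
E
python3 - <<'E'
from h import *
im=cv2.imread("pics/top0.png").astype(float); hsv=cv2.cvtColor(im.astype(np.uint8),cv2.COLOR_BGR2HSV)
g=im.min(axis=2)
# rail pair centre: weighted centroid above board grey
def cen(line,off):
    w=np.clip(line-np.percentile(line,40)-12,0,None); return off+(w*np.arange(len(w))).sum()/w.sum()
A=[(c,cen(g[170:190,c],170)) for c in list(range(302,312))+[254,255,256,257,258]]
B=[(cen(g[r,328:346],328),r) for r in range(212,234)]
print(np.array(A).T);print(np.array(B).T)
a=ray("top",A,.022);b=ray("top",B,.022)
print("A",a[:,:2].T);print("B",b[:,:2].T)
# points from the zoom
print("bush",ray("top",uz((599,400)),.083), ray("scene",usz((315,332)),.083))
print("board far R,L, near R",ray("top",uz([(693,45),(225,31),(685,558),(490,552),(218,163),(498,175)]),.012))
print("blank top z26: TL,TR,BR,BL",ray("top",uz([(68,325),(108,352),(70,437),(16,417)]),.026))
print("blank bot",ray("top",uz([(108,352),(70,437)]),.0))
m=cv2.inRange(hsv,(105,110,40),(130,255,255)); m[:,:255]=0;m[:,305:]=0;m[:160]=0;m[200:]=0
n,l,s,c=cv2.connectedComponentsWithStats(m);print("blue",s[1:],ray("top",c[1:],.035))
print("front wall top ends",ray("top",uz([(436,63),(436,142)]),.055)," bar top ends",ray("top",uz([(281,50),(281,135)]),.065))
d=hsv[225:258,200:232];print(d[::3,::2,2]);
E
```

```text
[[302.     303.     304.     305.     306.     307.     308.     309.
  310.     311.     254.     255.     256.     257.     258.    ]
 [179.5397 179.6182 179.2774 179.2659 179.9434 180.2759 180.0159 179.796
  180.4367 180.8591 178.871  178.936  179.0244 179.2676 178.7632]]
[[336.52   336.5909 336.9394 335.4898 334.9811 335.3684      nan 331.
  334.4348 334.9583 335.3704 335.8793 335.8179 335.8435 335.8793 335.9038
  336.098  336.1381 336.2    335.95   336.0882 336.6327]
 [212.     213.     214.     215.     216.     217.     218.     219.
  220.     221.     222.     223.     224.     225.     226.     227.
  228.     229.     230.     231.     232.     233.    ]]
A [[0.6325 0.6323 0.6334 0.6335 0.6315 0.6305 0.6314 0.6321 0.6302 0.629
  0.6313 0.6312 0.631  0.6303 0.6319]
 [0.0285 0.0255 0.0226 0.0196 0.0165 0.0135 0.0105 0.0075 0.0045 0.0015
  0.1724 0.1694 0.1664 0.1633 0.1604]]
B [[ 0.5365  0.5335  0.5305  0.5275  0.5245  0.5215     nan  0.5153  0.5126
   0.5096  0.5067  0.5038  0.5008  0.4979  0.495   0.492   0.4891  0.4862
   0.4832  0.4803  0.4774  0.4745]
 [-0.0763 -0.0765 
[... 934 characters left out ...]
43 145 147 146 147 147 147]
 [145 147 147 147 146 144 113 103 102 105 116 130 144 146 147 146]
 [121 135 145 146 145 121 105 103 104 102 101  97 110 144 146 146]
 [121 121 127 141 130 101 100 103 102 104 102  77  98 143 147 146]
 [119 117 116 112 100  90  88  86  90  92  87  63 108 127 140 145]
 [111 111 109  93  85  71  71  72  70  68  55 100 112 113 113 117]
 [113 111  94  72  70  71  70  69  68  55  86 114 117 119 118 118]
 [111 107  81  70  71  71  69  69  58  64 106 114 117 117 117 118]
 [110 108 107 103  96  85  72  64  55 101 110 112 116 117 116 115]
 [107 108 108 106 104 106 107 104 106 110 112 112 112 114 113 113]]<stdin>:6: RuntimeWarning: invalid value encountered in scalar divide
```

```bash
python3 - <<'E'
from h import *
res={}
for n,(r0,r1,c0,c1) in {"top":(222,262,196,236),"scene":(165,195,222,258)}.items():
    im=cv2.resize(cv2.imread(f"pics/{n}0.png")[r0:r1,c0:c1],None,fx=4,fy=4,interpolation=cv2.INTER_CUBIC).astype(float)+1
    q=im[:,:,1]/im[:,:,2]; 
    m=((q<(np.median(q)+q.min())/2)*255).astype(np.uint8); m=cv2.morphologyEx(m,cv2.MORPH_OPEN,np.ones((5,5)))
    cs,_=cv2.findContours(m,cv2.RETR_EXTERNAL,cv2.CHAIN_APPROX_NONE); k=max(cs,key=cv2.contourArea)
    tr=lambda p:(np.array(p,float).reshape(-1,2)+.5)/4-.5+[c0,r0]
    ap=cv2.approxPolyDP(cv2.convexHull(k),5,True)
    P=tr(ap); print(n,np.median(q),q.min(),cv2.contourArea(k)/16,P.tolist())
    print("z26",ray(n,P,.026)[:,:2].tolist()); print("z0",ray(n,P,0)[:,:2].tolist())
    if n=="top":
        b=cv2.boxPoints(cv2.minAreaRect(k)); B=tr(b); w=ray(n,B,.026)[:,:2]; print("rect26",w,w.mean(0),np.linalg.norm(w-np.roll(w,1,0),axis=1))
    p=camera_params(n)["world_to_cam"];print("cam",-p[:3,:3].T@p[:3,3])
# bar, nest in scene (zoom picks)
print("bar top scene",ray("scene",usz([(417,72),(488,48)]),.065),"front wall top",ray("scene",usz([(500,155),(570,135)]),.055))
print("rim rear corners outer",ray("scene",usz([(443,118),(508,97)]),.041), "top:",ray("top",uz([(325,66),(325,136)]),.041))
print("tape",ray("top",uz([(353,346)]),.019))
E
```

```text
top 0.811965811965812 0.7019230769230769 104.875 [[222.375, 234.875], [219.625, 241.125], [206.875, 243.625], [212.875, 231.375]]
z26 [[0.46124684243185443, 0.2547441196430605], [0.4429719857257962, 0.26148966555396647], [0.4349410755015872, 0.29790216379542633], [0.4708116364398225, 0.28309190981529836]]
z0 [[0.46341552169432804, 0.2614579376190025], [0.4447096259035558, 0.26836258704475957], [0.4364892949770046, 0.3056339270362041], [0.47320591528542755, 0.2904743516675336]]
rect26 [[0.4363 0.301 ]
 [0.476  0.2807]
 [0.4602 0.2517]
 [0.4207 0.2721]] [0.4483 0.2764] [0.0328 0.0445 0.033  0.0444]
cam [ 0.3693 -0.0299  1.1283]
scene 0.819672131147541 0.58 35.375 [[245.875, 178.375], [243.875, 182.375], [238.375, 182.375], [235.875, 180.375], [236.875, 175.875], [241.625, 175.375]]
z26 [[0.46281231074659396, 0.2650310479781707], [0.4485144268815315, 0.24680663251780255], [0.4333648367225644, 0.2562062741990728], [0.43065110192337513, 0.2713524892084499], [0.44308238234930203, 0.29462419946214957], [0.4575813417418525, 0.28911658372015026]]
z0 [[0.47470348557629966, 0.30305747438315567], [0.45990399684115074, 0.2841937016839352], [0.4442229218642015, 0.29392310587334236], [0.4414139825855073, 0.3096006872921674], [0.4542813828499994, 0.3336888262781651], [0.4692890013358203, 0.32798798985366295]]
cam [ 0.1239 -0.8189  0.7671]
bar top scene [[0.6071 0.1361 0.065 ]
 [0.6588 0.1366 0.065 ]] front wall top [[0.6132 0.0439 0.055 ]
 [0.6599 0.0395 0.055 ]]
rim rear corners outer [[0.6125 0.114  0.041 ]
 [0.6591 0.1128 0.041 ]] top: [[0.6562 0.1128 0.041 ]
 [0.608  0.1107 0.041 ]]
tape [[0.4703 0.0886 0.019 ]]
```

```bash
python3 - <<'E'
from h import *
r0,r1,c0,c1=222,262,196,236
im=cv2.resize(cv2.imread("pics/top0.png")[r0:r1,c0:c1],None,fx=4,fy=4,interpolation=cv2.INTER_CUBIC)
V=im.max(2).astype(float); q=(im[:,:,1]+1.)/(im[:,:,2]+1.)
m=(((V<91)|((V<124)&(q<.765)))*255).astype(np.uint8); m=cv2.morphologyEx(m,cv2.MORPH_OPEN,np.ones((5,5)))
k=max(cv2.findContours(m,cv2.RETR_EXTERNAL,cv2.CHAIN_APPROX_NONE)[0],key=cv2.contourArea)
tr=lambda p:(np.array(p,float).reshape(-1,2)+.5)/4-.5+[c0,r0]
w=ray("top",tr(k),.026)[:,:2].astype(np.float32)*1000
(c,s,a)=cv2.minAreaRect(w); print("rect z26 mm",c,s,a)
ap=tr(cv2.approxPolyDP(cv2.convexHull(k),5,True));print(ray("top",ap,.026)[:,:2]*1000)
o=get_obs();print(R.from_rotvec(o["orientation"]).as_matrix())
v=cv2.drawContours(im.copy(),[k],-1,(0,255,0),1);cv2.imwrite("pics/blk.png",cv2.resize(v,None,fx=3,fy=3))
E
```

```text
rect z26 mm (438.6282043457031, 277.320068359375) (43.189571380615234, 62.77440643310547) 67.3951644897461
[[471.7183 275.137 ]
 [462.0377 251.8862]
 [455.5412 249.9954]
 [408.3428 267.0399]
 [405.2968 275.4819]
 [414.7342 301.4462]
 [422.5002 307.0989]
 [470.0672 283.7672]]
[[-0.0006 -0.8948  0.4465]
 [-0.0015  0.4465  0.8948]
 [-1.     -0.0001 -0.0016]]
```

View pics/blk.png

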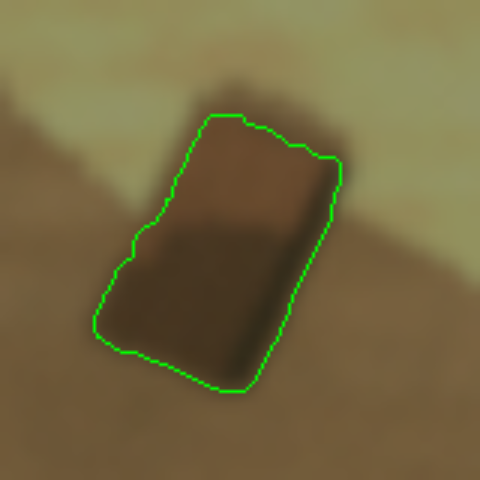

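The blank's silhouette is 43 x 63 mm: 36 mm of width plus about 7 mm of visible side. That puts its centre at about (0.441, 0.280), with the jaw axis at 67.4°. I'll move there.

{"api": "servo_tool", "payload": {"motion": [[0.02, -0.05, -0.04, -2, -1], [0.04, -0.09, -0.075, -3.9, -1], [0.06, -0.13, -0.11, -3.9, -1], [0.08, -0.17, -0.145, -3.9, -1], [0.1, -0.21, -0.18, -3.9, -1], [0.11, -0.2696, -0.2272, -3.9, -1], [0.11, -0.2696, -0.2272, -3.9, -1], [0.11, -0.2696, -0.2272, -3.9, -1]]}}

```text
clock: 0.9
tcp_pos: [0.4423, 0.2746, 0.293]
orientation: [-0.912, 1.377, 0.907]
contact_force: [0.6, 1.0, 0.3]
grip_width: 0.0859
```

```bash
cat >> h.py <<'E'
def rel(x,y,z,jaw=None):
    "shift in tool axes and turn (deg) to reach TCP x,y,z with jaw axis at angle jaw (deg)"
    o=get_obs();M=R.from_rotvec(o["orientation"]).as_matrix();a=np.degrees(np.arctan2(M[1,2],M[0,2]))
    t=0 if jaw is None else -((jaw-a+180)%360-180)
    return np.round(M.T@(np.array([x,y,z])-o["tcp_pos"]),4),round(t,2)
def st():
    o=get_obs();M=R.from_rotvec(o["orientation"]).as_matrix()
    print("t",round(o["clock"],2),"tcp",o["tcp_pos"],"jaw",round(float(np.degrees(np.arctan2(M[1,2],M[0,2]))),2),"tilt",M[2,1:],"F",o["contact_force"],"w",round(o["grip_width"],4),"q",o["joints"])
E
python3 -c "
from h import *
st();print(rel(.441,.280,.178,67.4))"
```

```text
t 0.9 tcp [0.4423 0.2746 0.293 ] jaw 67.04 tilt [-0.0003 -0.0055] F [0.5509 0.992  0.256 ] w 0.0859 q [-0.7374  0.369   0.0746  2.0267 -0.0352  0.7518  0.528 ]
(array([0.115 , 0.0034, 0.0051]), np.float64(-0.36))
```

{"api": "servo_tool", "payload": {"motion": [[0.03, 0.0034, 0.0051, -0.36, -1], [0.065, 0.0034, 0.0051, -0.36, -1], [0.095, 0.0034, 0.0051, -0.36, -1], [0.115, 0.0034, 0.0051, -0.36, -1], [0.115, 0.0034, 0.0051, -0.36, -1], [0.115, 0.0034, 0.0051, -0.36, 0.8], [0.115, 0.0034, 0.0051, -0.36, 0.8], [0.115, 0.0034, 0.0051, -0.36, 0.8]], "force": 40}}

```text
clock: 1.7
tcp_pos: [0.4414, 0.2804, 0.1792]
orientation: [-0.917, 1.373, 0.912]
contact_force: [-0.1, 0.2, -0.2]
grip_width: 0.0436
```

{"api": "servo_tool", "payload": {"motion": [[0, 0, 0, 0, 0.8], [0, 0, 0, 0, 0.8], [0, 0, 0, 0, 0.8], [0, 0, 0, 0, 0.8]]}}

```text
clock: 2.1
tcp_pos: [0.4416, 0.2805, 0.1798]
orientation: [-0.916, 1.372, 0.912]
contact_force: [-0.7, -0.5, 6.6]
grip_width: 0.0351
```

```bash
python3 -c "
from h import *
st();cv2.imwrite('pics/s1.png',grab_frame('scene')[:,:,::-1]);a=cv2.imread('pics/s1.png')[130:230,190:310];cv2.imwrite('pics/s1z.png',cv2.resize(cv2.convertScaleAbs(a,alpha=1.5),None,fx=5,fy=5,interpolation=cv2.INTER_CUBIC))"
```

```text
t 2.1 tcp [0.4416 0.2805 0.1798] jaw 67.4 tilt [-0.0017 -0.0027] F [-0.6947 -0.5369  6.6064] w 0.0351 q [-0.7266  0.5628  0.0509  2.0717 -0.05    0.5098  0.5365]
```

View pics/s1z.png

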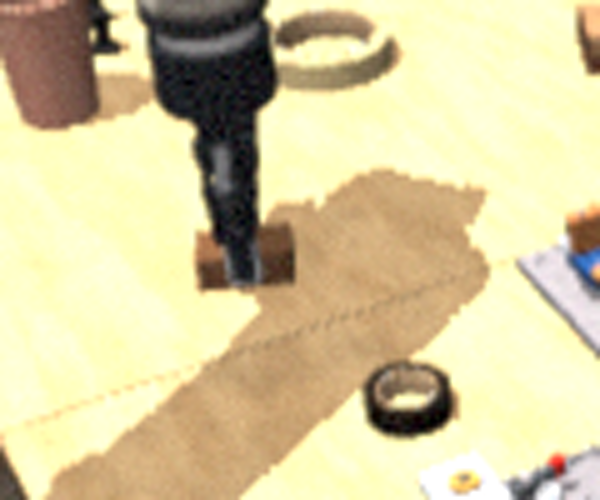

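The blank is gripped across its 36 mm side at mid-length (fingers at 243, blank 197–294 in the crop). I'll lift and carry it over the nest.

```bash
python3 -c "
from h import *
print(rel(.6335,.075,.275,-0.5))"
```

```text
(array([-0.0945, -0.2563, -0.1162]), np.float64(67.9))
```

{"api": "servo_tool", "payload": {"motion": [[-0.03, 0, 0, 0, 0.8], [-0.07, 0, 0, 8, 0.8], [-0.09, -0.03, -0.015, 16, 0.8], [-0.0945, -0.07, -0.032, 24, 0.8], [-0.0945, -0.11, -0.05, 32, 0.8], [-0.0945, -0.15, -0.068, 40, 0.8], [-0.0945, -0.19, -0.086, 48, 0.8], [-0.0945, -0.22, -0.1, 56, 0.8]]}}

```text
clock: 2.95
tcp_pos: [0.6076, 0.1012, 0.275]
orientation: [-0.153, 1.565, 0.147]
contact_force: [0.2, -0.3, -0.4]
grip_width: 0.0351
```

```bash
python3 -c "
from h import *
st();print(rel(.6335,.075,.265,-0.5))"
```

```text
t 2.95 tcp [0.6076 0.1012 0.275 ] jaw 10.96 tilt [-0.0042  0.0004] F [ 0.1526 -0.302  -0.4142] w 0.0351 q [-0.5281  0.5484  0.3526  1.8289 -0.2461  0.8071  0.1395]
(array([ 0.0102, -0.0306,  0.0204]), np.float64(11.46))
```

{"api": "servo_tool", "payload": {"motion": [[0.005, -0.02, 0.012, 6, 0.8], [0.0102, -0.0306, 0.0204, 11.46, 0.8], [0.0102, -0.0306, 0.0204, 11.46, 0.8], [0.0102, -0.0306, 0.0204, 11.46, 0.8]]}}

```text
clock: 3.35
tcp_pos: [0.633, 0.0756, 0.2645]
orientation: [0.002, 1.571, -0.008]
contact_force: [-0.2, 1.0, -0.3]
grip_width: 0.0354
```

```bash
python3 -c "
from h import *
st();print(rel(.6335,.075,.225,-0.5))
for n,(r0,r1,c0,c1) in {'scene':(170,230,265,355),'top':(150,210,240,330)}.items():
    a=grab_frame(n)[:,:,::-1][r0:r1,c0:c1];cv2.imwrite(f'pics/p_{n}.png',cv2.resize(cv2.convertScaleAbs(a,alpha=1.5),None,fx=6,fy=6,interpolation=cv2.INTER_CUBIC))
a,b=cv2.imread('pics/p_scene.png'),cv2.imread('pics/p_top.png');cv2.imwrite('pics/p.png',cv2.resize(np.vstack([a,b]),None,fx=.83,fy=.83))"
```

```text
t 3.35 tcp [0.633  0.0756 0.2645] jaw -0.34 tilt [-0.004  -0.0001] F [-0.1642  1.03   -0.2972] w 0.0354 q [-0.5027  0.6007  0.3966  1.7826 -0.2982  0.8188  0.0311]
(array([ 0.0395, -0.0004,  0.0005]), np.float64(0.16))
```

View pics/p.png

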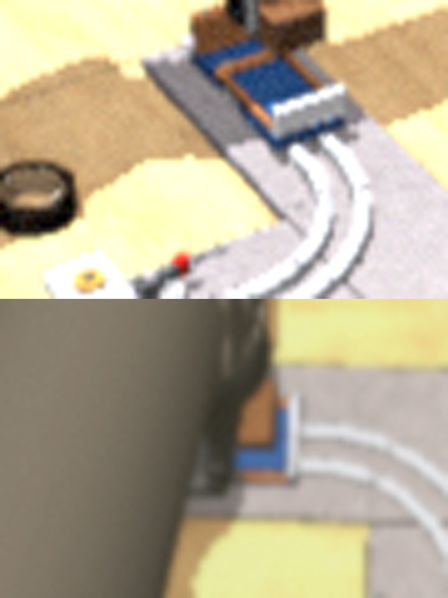

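```bash
python3 -c "
from h import *
T=lambda P,n,c0,r0:(proj(n,P)-[c0,r0]+.5)*4.98
P=np.array([[.615,.0446,.085],[.615,.0446,.111],[.651,.0446,.111],[.651,.0446,.085]])
print('blank top-view corner',T(P,'top',240,150)+[0,298.8])
print('blank scene',T(P,'scene',265,170))
# nest rim corner predictions, nest centre (.6335,.075): floor front corners, wall top corners
N=np.array([[.6085,.0395,.055],[.6585,.0395,.055],[.6085,.0395,.035],[.6585,.142,.065],[.6085,.142,.065]])
print('nest wall/bar top',T(N,'top',240,150)+[0,298.8]);print('scene',T(N,'scene',265,170))
"
```

```text
blank top-view corner [[276.9189 451.8889]
 [273.939  441.0393]
 [276.1342 378.1261]
 [279.0443 390.4065]]
blank scene [[275.4804  62.5189]
 [274.6805  25.8747]
 [327.1206   8.1454]
 [327.2332  44.5894]]
nest wall/bar top [[288.5693 474.8622]
 [291.3461 391.6636]
 [290.5056 482.2544]
 [114.2836 383.3448]
 [110.0462 467.199 ]]
scene [[271.3198 111.1774]
 [342.2405  85.8498]
 [271.9562 137.9687]
 [257.8561  -5.2499]
 [189.2121  17.388 ]]
```

Blank and nest agree with the predictions to about 1–2 mm in both views. I'll descend slowly and watch the force.

{"api": "servo_tool", "payload": {"motion": [[0.02, -0.0004, 0.0005, 0.16, 0.8], [0.0365, -0.0004, 0.0005, 0.16, 0.8], [0.0395, -0.0004, 0.0005, 0.16, 0.8], [0.0405, -0.0004, 0.0005, 0.16, 0.8], [0.042, -0.0004, 0.0005, 0.16, 0.8], [0.0435, -0.0004, 0.0005, 0.16, 0.8], [0.045, -0.0004, 0.0005, 0.16, 0.8], [0.045, -0.0004, 0.0005, 0.16, 0.8]]}}

```text
clock: 4.25
tcp_pos: [0.6334, 0.0758, 0.2201]
orientation: [0.004, 1.57, -0.009]
contact_force: [0.0, -0.6, -0.4]
grip_width: 0.0348
```

```bash
python3 -c "
from h import *
st();print(rel(.6335,.075,.215,-0.5))"
```

```text
t 4.25 tcp [0.6334 0.0758 0.2201] jaw -0.46 tilt [-0.0031  0.0007] F [ 0.0285 -0.6266 -0.383 ] w 0.0348 q [-0.4815  0.6607  0.3681  1.7996 -0.3282  0.7417  0.052 ]
(array([ 0.0051, -0.0008,  0.0001]), np.float64(0.04))
```

{"api": "servo_tool", "payload": {"motion": [[0.001, 0, 0, 0, 0.8], [0.002, 0, 0, 0, 0.8], [0.003, 0, 0, 0, 0.8], [0.003, 0, 0, 0, 0.8]]}}

```text
clock: 4.65
tcp_pos: [0.6333, 0.0758, 0.2168]
orientation: [0.004, 1.57, -0.009]
contact_force: [1.0, -1.5, -0.6]
grip_width: 0.0353
```

{"api": "servo_tool", "payload": {"motion": [[0.001, 0, 0, 0, 0.8], [0.002, 0, 0, 0, 0.8], [0.002, 0, 0, 0, 0.8]]}}

```text
clock: 4.95
tcp_pos: [0.6333, 0.0758, 0.2149]
orientation: [0.004, 1.57, -0.009]
contact_force: [-0.0, -0.3, 1.2]
grip_width: 0.0352
```

{"api": "servo_tool", "payload": {"motion": [[0, 0, 0, 0, 0.3], [0, 0, 0, 0, 0], [0, 0, 0, 0, -0.5], [0, 0, 0, 0, -0.5], [-0.03, 0, 0, 0, -0.5], [-0.07, 0, 0, 0, -0.5], [-0.1, 0, 0, 0, -0.5]]}}

```text
clock: 5.65
tcp_pos: [0.6336, 0.0759, 0.3168]
orientation: [0.004, 1.569, -0.009]
contact_force: [0.6, -1.0, -0.0]
grip_width: 0.0639
```

```bash
python3 -c "
from h import *
st();a=grab_frame('scene')[:,:,::-1][170:230,265,None].shape
a=grab_frame('scene')[:,:,::-1][170:230,265:355];cv2.imwrite('pics/p3.png',cv2.resize(cv2.convertScaleAbs(a,alpha=1.5),None,fx=7,fy=7,interpolation=cv2.INTER_CUBIC))
print(rel(.634,.175,.315,-0.5))"
```

```text
t 5.65 tcp [0.6336 0.0759 0.3168] jaw -0.48 tilt [-0.0031  0.0014] F [ 0.6226 -0.9784 -0.0398] w 0.0639 q [-0.5267  0.5367  0.428   1.7507 -0.2677  0.9114  0.0049]
(array([ 0.0046,  0.0992, -0.0019]), np.float64(0.02))
```

View pics/p3.png

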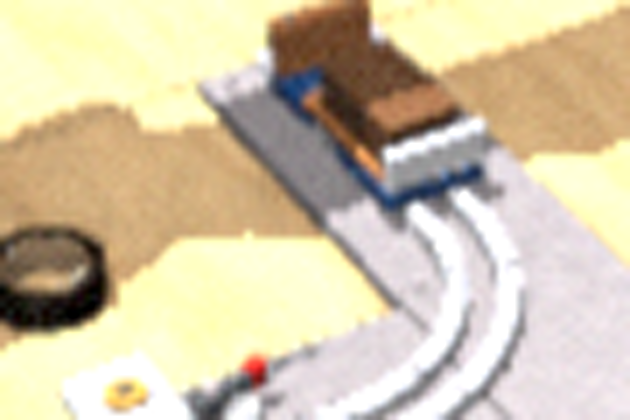

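The blank lies flat in the nest. I'll shut the fingers and go down behind the push bar.

{"api": "servo_tool", "payload": {"motion": [[0, 0.045, 0, 0, 1], [0.0, 0.092, -0.0015, 0, 1], [0.0, 0.092, -0.0015, 0, 1], [0.03, 0.092, -0.0015, 0, 1], [0.065, 0.092, -0.0015, 0, 1], [0.095, 0.092, -0.0015, 0, 1], [0.105, 0.092, -0.0015, 0, 1], [0.105, 0.092, -0.0015, 0, 1]]}}

```text
clock: 6.55
tcp_pos: [0.6344, 0.1674, 0.2127]
orientation: [0.005, 1.566, -0.009]
contact_force: [0.6, -0.1, 0.8]
grip_width: 0.0001
```

{"api": "servo_tool", "payload": {"motion": [[0, -0.003, 0, 0, 1], [0, -0.006, 0, 0, 1], [0, -0.009, 0, 0, 1], [0, -0.011, 0, 0, 1], [0, -0.013, 0, 0, 1], [0, -0.015, 0, 0, 1], [0, -0.017, 0, 0, 1]]}}

```text
clock: 7.25
tcp_pos: [0.6347, 0.1529, 0.2139]
orientation: [0.006, 1.564, -0.004]
contact_force: [-0.5, 6.2, 4.3]
grip_width: 0.0002
```

```bash
python3 -c "
from h import *
st()"
```

```text
t 7.25 tcp [0.6347 0.1529 0.2139] jaw -0.37 tilt [0.0011 0.0069] F [-0.5203  6.2067  4.3151] w 0.0002 q [-0.5847  0.6859  0.3574  1.7654 -0.3322  0.7428 -0.0625]
```

```bash
cat >> h.py <<'E'
from scipy.optimize import brentq, minimize_scalar
O=np.array([.5225,.0247]);YAW=-.009;D=.011;CY,SY=np.cos(YAW),np.sin(YAW);RT=np.array([[CY,-SY],[SY,CY]])
def slot(u):
    if u<.155: return np.array([.11,.155-u])
    a=(u-.155)/.1
    if a<np.pi/2: return np.array([.01+.1*np.cos(a),-.1*np.sin(a)])
    return np.array([.01-(u-.155-.05*np.pi),-.1])
def carrier(u): # u: arc position of front pin -> origin, heading unit (track frame)
    f=slot(u); r=slot(brentq(lambda w:np.linalg.norm(slot(w)-f)-.064,u-.09,u-.06)); return (f+r)/2,(f-r)/.064
def tcp(u):
    o,h=carrier(u); return O+RT@(o-(.058+D)*h), np.degrees(np.arctan2(*(RT@h)[::-1]))+90
def find(): 
    p=get_obs()["tcp_pos"][:2]; return minimize_scalar(lambda u:np.sum((tcp(u)[0]-p)**2),bounds=(.09,.46),method="bounded").x
def plan(step,lead=.003,z=.212,n=8):
    st();u=find();o,h=carrier(u);print("u",round(u,4),"carrier track",o,h,"lateral",tcp(u)[0]-get_obs()["tcp_pos"][:2])
    for k in range(1,n+1):
        q,j=tcp(u+lead+step*k); s,t=rel(*q,z,j); print([float(v) for v in np.round(s,4)]+[float(round((t+180)%360-180,1)),1],end=", " if k<n else "\n")
E
python3 -c "
from h import *
plan(.006)"
```

```text
t 7.25 tcp [0.6347 0.1529 0.2139] jaw -0.37 tilt [0.0011 0.0069] F [-0.5203  6.2067  4.3151] w 0.0002 q [-0.5847  0.6859  0.3574  1.7654 -0.3322  0.7428 -0.0625]
u 0.1268 carrier track [0.11   0.0602] [ 0. -1.] lateral [-0.001  0.   ]
[0.0019, -0.009, -0.0011, 0.2, 1], [0.0019, -0.015, -0.0011, 0.2, 1], [0.0019, -0.021, -0.0011, 0.2, 1], [0.0018, -0.027, -0.0011, 0.2, 1], [0.0018, -0.033, -0.0011, 0.2, 1], [0.0018, -0.039, -0.0008, 0.7, 1], [0.0018, -0.0449, -0.0004, 1.4, 1], [0.0018, -0.0509, 0.0003, 2.5, 1]
```

{"api": "servo_tool", "payload": {"motion": [[0, -0.005, -0.001, 0.2, 1], [0, -0.009, -0.001, 0.2, 1], [0, -0.013, -0.001, 0.2, 1], [0, -0.018, -0.001, 0.2, 1], [0, -0.023, -0.001, 0.2, 1], [0, -0.028, -0.001, 0.2, 1], [0, -0.033, -0.001, 0.2, 1], [0, -0.038, -0.001, 0.5, 1]]}}

```text
clock: 8.05
tcp_pos: [0.6335, 0.1145, 0.2139]
orientation: [0.013, 1.564, -0.011]
contact_force: [0.6, 4.9, 1.5]
grip_width: 0.0002
```

```bash
python3 -c "
from h import *
plan(.006)
for n,(r0,r1,c0,c1) in {'scene':(170,260,260,370)}.items():
    a=grab_frame(n)[:,:,::-1][r0:r1,c0:c1];cv2.imwrite('pics/c1.png',cv2.resize(cv2.convertScaleAbs(a,alpha=1.5),None,fx=6,fy=6,interpolation=cv2.INTER_CUBIC))"
```

```text
t 8.05 tcp [0.6335 0.1145 0.2139] jaw -0.88 tilt [0.0014 0.0071] F [0.5713 4.9357 1.4635] w 0.0002 q [-0.5306  0.6742  0.357   1.7888 -0.3323  0.7306 -0.0124]
u 0.1652 carrier track [0.1097 0.0218] [-0.0081 -1.    ] lateral [0.0001 0.    ]
[0.0019, -0.0089, 0.0009, 1.3, 1], [0.0019, -0.0149, 0.0017, 2.5, 1], [0.0019, -0.0208, 0.0027, 4.0, 1], [0.0019, -0.0267, 0.0039, 5.8, 1], [0.0019, -0.0327, 0.0053, 7.9, 1], [0.0019, -0.0388, 0.0069, 10.3, 1], [0.0019, -0.045, 0.0086, 13.1, 1], [0.0019, -0.0513, 0.0106, 16.1, 1]
```

View pics/c1.png

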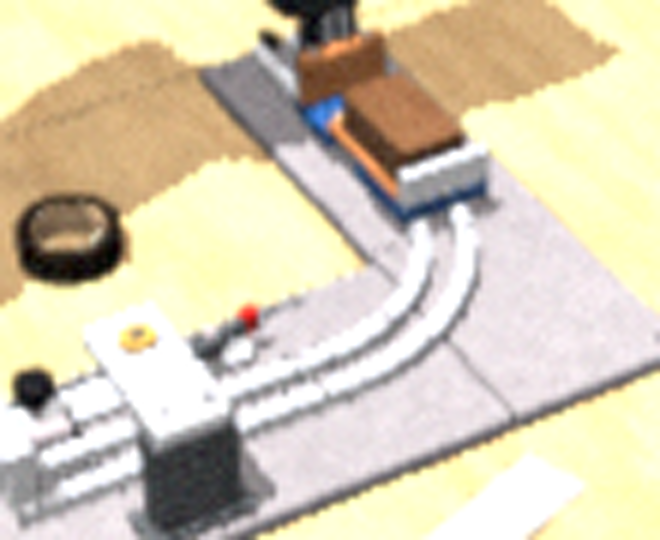

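The carrier slides with the blank in place: front wall top at (400,168)–(487,150) in the crop, and the fingers are on the bar. I'll check where the carrier really is.

```bash
python3 -c "
from h import *
print(ray('scene',(np.array([(402,168),(487,150)])+.5)/6-.5+[260,170],.055))
print('bar top rear',ray('scene',(np.array([(300,55),(382,34)])+.5)/6-.5+[260,170],.065))
# before: same features
print('expected face y',get_obs()['tcp_pos'][1]-.011)"
```

```text
[[ 0.6129  0.0029  0.055 ]
 [ 0.6562 -0.0064  0.055 ]]
bar top rear [[0.6117 0.102  0.065 ]
 [0.6574 0.0965 0.065 ]]
expected face y 0.10225456050758781
```

{"api": "servo_tool", "payload": {"motion": [[0, -0.0089, 0.0009, 1.3, 1], [0, -0.0149, 0.0017, 2.5, 1], [0, -0.0208, 0.0027, 4, 1], [0, -0.0267, 0.0039, 5.8, 1], [0, -0.0327, 0.0053, 7.9, 1], [0, -0.0388, 0.0069, 10.3, 1], [0, -0.045, 0.0086, 13.1, 1], [0, -0.0513, 0.0106, 16.1, 1]]}}

```text
clock: 8.9
tcp_pos: [0.6434, 0.0612, 0.214]
orientation: [0.238, 1.551, -0.236]
contact_force: [1.0, 4.0, 1.5]
grip_width: 0.0002
```

```bash
python3 -c "
from h import *
plan(.006)"
```

```text
t 8.9 tcp [0.6434 0.0612 0.214 ] jaw -17.31 tilt [0.0023 0.0067] F [1.0373 4.0487 1.5301] w 0.0002 q [-0.4951  0.6911  0.4289  1.7858 -0.4006  0.7444 -0.1584]
u 0.2177 carrier track [ 0.1005 -0.0281] [-0.2975 -0.9547] lateral [0.0004 0.0001]
[0.002, -0.0086, 0.006, 5.6, 1], [0.002, -0.0148, 0.0094, 9.1, 1], [0.002, -0.0211, 0.0124, 12.5, 1], [0.002, -0.0277, 0.015, 15.9, 1], [0.002, -0.0343, 0.0173, 19.4, 1], [0.002, -0.0411, 0.0191, 22.8, 1], [0.002, -0.048, 0.0205, 26.3, 1], [0.002, -0.055, 0.0215, 29.7, 1]
```

{"api": "servo_tool", "payload": {"motion": [[0, -0.0086, 0.006, 5.6, 1], [0, -0.0148, 0.0094, 9.1, 1], [0, -0.0211, 0.0124, 12.5, 1], [0, -0.0277, 0.015, 15.9, 1], [0, -0.0343, 0.0173, 19.4, 1], [0, -0.0411, 0.0191, 22.8, 1], [0, -0.048, 0.0205, 26.3, 1], [0, -0.055, 0.0215, 29.7, 1]]}}

```text
clock: 9.7
tcp_pos: [0.648, 0.0014, 0.2141]
orientation: [0.646, 1.465, -0.642]
contact_force: [2.3, 4.2, -1.3]
grip_width: 0.0003
```

```bash
python3 -c "
from h import *
plan(.006)"
```

```text
t 9.7 tcp [0.648  0.0014 0.2141] jaw -47.29 tilt [0.0057 0.006 ] F [ 2.341   4.1598 -1.2563] w 0.0003 q [-0.4885  0.7256  0.5592  1.7881 -0.5272  0.7726 -0.4841]
u 0.2694 carrier track [ 0.0747 -0.0692] [-0.7302 -0.6833] lateral [-0.0006  0.0001]
[0.0021, -0.0092, 0.0053, 5.3, 1], [0.0021, -0.0153, 0.0087, 8.7, 1], [0.0021, -0.0217, 0.0118, 12.2, 1], [0.0021, -0.0282, 0.0144, 15.6, 1], [0.002, -0.0348, 0.0167, 19.0, 1], [0.002, -0.0416, 0.0185, 22.5, 1], [0.002, -0.0485, 0.02, 25.9, 1], [0.0019, -0.0554, 0.0208, 29.1, 1]
```

{"api": "servo_tool", "payload": {"motion": [[0, -0.0092, 0.0053, 5.3, 1], [0, -0.0153, 0.0087, 8.7, 1], [0, -0.0217, 0.0118, 12.2, 1], [0, -0.0282, 0.0144, 15.6, 1], [0, -0.0348, 0.0167, 19, 1], [0, -0.0416, 0.0185, 22.5, 1], [0, -0.0485, 0.02, 25.9, 1], [0, -0.0554, 0.0208, 29.1, 1]]}}

```text
clock: 10.5
tcp_pos: [0.6218, -0.0524, 0.2143]
orientation: [1.039, 1.301, -1.031]
contact_force: [3.6, 2.7, -1.2]
grip_width: -0.0001
```

```bash
python3 -c "
from h import *
plan(.006)"
```

```text
t 10.5 tcp [ 0.6218 -0.0524  0.2143] jaw -76.68 tilt [0.0094 0.0039] F [ 3.574   2.7161 -1.1595] w -0.0001 q [-0.4972  0.736   0.6842  1.8548 -0.6489  0.776  -0.8003]
u 0.3208 carrier track [ 0.0324 -0.0923] [-0.9703 -0.2417] lateral [-0.0007  0.0006]
[0.0022, -0.0095, 0.0044, 4.0, 1], [0.0021, -0.0157, 0.0072, 6.4, 1], [0.0021, -0.022, 0.0093, 8.5, 1], [0.002, -0.0284, 0.0109, 10.2, 1], [0.002, -0.0346, 0.0119, 11.6, 1], [0.0019, -0.0409, 0.0122, 12.6, 1], [0.0019, -0.047, 0.012, 13.4, 1], [0.0018, -0.053, 0.0113, 13.8, 1]
```

{"api": "servo_tool", "payload": {"motion": [[0, -0.0095, 0.0044, 4, 1], [0, -0.0157, 0.0072, 6.4, 1], [0, -0.022, 0.0093, 8.5, 1], [0, -0.0284, 0.0109, 10.2, 1], [0, -0.0346, 0.0119, 11.6, 1], [0, -0.0409, 0.0122, 12.6, 1], [0, -0.044, 0.012, 13, 1], [0, -0.047, 0.012, 13.4, 1]]}}

```text
clock: 11.3
tcp_pos: [0.5788, -0.0751, 0.2141]
orientation: [1.214, 1.199, -1.203]
contact_force: [4.6, -0.4, 0.5]
grip_width: 0.0003
```

```bash
python3 -c "
from h import *
plan(.0025)
a=grab_frame('scene')[:,:,::-1][170:270,250:370];cv2.imwrite('pics/c2.png',cv2.resize(cv2.convertScaleAbs(a,alpha=1.5),None,fx=6,fy=6,interpolation=cv2.INTER_CUBIC))"
```

```text
t 11.3 tcp [ 0.5788 -0.0751  0.2141] jaw -90.11 tilt [0.0109 0.0017] F [ 4.5702 -0.3747  0.5311] w 0.0003 q [-0.5153  0.7073  0.7416  1.9568 -0.7049  0.7427 -0.9252]
u 0.3659 carrier track [-0.0118 -0.0997] [-1.     -0.0082] lateral [-0.      0.0001]
[0.0021, -0.0055, 0.0005, 0.3, 1], [0.0021, -0.008, 0.0006, 0.4, 1], [0.002, -0.0105, 0.0007, 0.4, 1], [0.002, -0.013, 0.0007, 0.4, 1], [0.002, -0.0155, 0.0006, 0.4, 1], [0.0019, -0.018, 0.0006, 0.4, 1], [0.0019, -0.0205, 0.0006, 0.4, 1], [0.0019, -0.023, 0.0006, 0.4, 1]
```

View pics/c2.png

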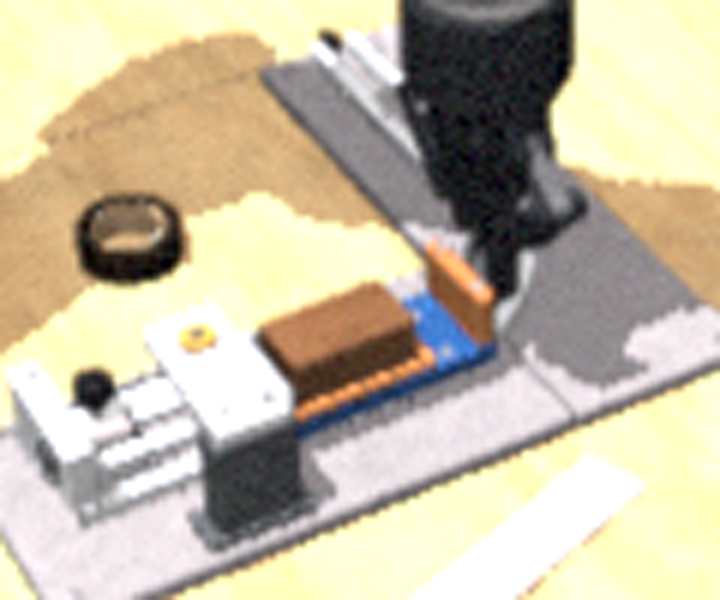

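The carrier is on the last straight with the blank seated. I'll approach the stop, keeping the force readings in view.

{"api": "servo_tool", "payload": {"motion": [[0, -0.0055, 0.0005, 0.3, 1], [0, -0.009, 0.0005, 0.4, 1], [0, -0.0125, 0.0005, 0.4, 1], [0, -0.016, 0.0005, 0.4, 1], [0, -0.0195, 0.0005, 0.4, 1], [0, -0.022, 0.0005, 0.4, 1], [0, -0.024, 0.0005, 0.4, 1], [0, -0.026, 0.0005, 0.4, 1]]}}

```text
clock: 12.15
tcp_pos: [0.5532, -0.0755, 0.2142]
orientation: [1.22, 1.194, -1.207]
contact_force: [4.6, 0.3, -0.2]
grip_width: 0.0001
```

```bash
python3 -c "
from h import *
plan(.0015,lead=.002)"
```

```text
t 12.15 tcp [ 0.5532 -0.0755  0.2142] jaw -90.5 tilt [0.0125 0.0019] F [ 4.5511  0.3183 -0.1693] w 0.0001 q [-0.5275  0.6756  0.7448  2.0181 -0.7079  0.7085 -0.9131]
u 0.3915 carrier track [-0.0374 -0.1   ] [-1.  0.] lateral [-0.     -0.0001]
[0.0021, -0.0035, 0.0001, 0.0, 1], [0.0021, -0.005, 0.0001, 0.0, 1], [0.0021, -0.0065, 0.0001, 0.0, 1], [0.0021, -0.008, 0.0001, 0.0, 1], [0.0021, -0.0095, 0.0001, 0.0, 1], [0.002, -0.011, 0.0001, 0.0, 1], [0.002, -0.0125, 0.0001, 0.0, 1], [0.002, -0.014, 0.0001, 0.0, 1]
```

{"api": "servo_tool", "payload": {"motion": [[0, -0.0015, 0, 0, 1], [0, -0.0025, 0, 0, 1], [0, -0.0035, 0, 0, 1], [0, -0.0045, 0, 0, 1], [0, -0.0055, 0, 0, 1], [0, -0.0065, 0, 0, 1], [0, -0.007, 0, 0, 1]]}}

```text
clock: 12.85
tcp_pos: [0.5468, -0.0754, 0.2144]
orientation: [1.22, 1.193, -1.206]
contact_force: [5.4, 0.4, -0.1]
grip_width: -0.0002
```

{"api": "servo_tool", "payload": {"motion": [[0, -0.001, 0, 0, 1], [0, -0.002, 0, 0, 1], [0, -0.003, 0, 0, 1], [0, -0.004, 0, 0, 1], [0, -0.005, 0, 0, 1], [0, -0.006, 0, 0, 1]]}}

```text
clock: 13.45
tcp_pos: [0.5415, -0.0753, 0.2145]
orientation: [1.22, 1.192, -1.205]
contact_force: [5.1, -0.5, -1.0]
grip_width: -0.0001
```

{"api": "servo_tool", "payload": {"motion": [[0, -0.001, 0, 0, 1], [0, -0.002, 0, 0, 1], [0, -0.003, 0, 0, 1], [0, -0.004, 0, 0, 1], [0, -0.005, 0, 0, 1], [0, -0.006, 0, 0, 1]]}}

```text
clock: 14.05
tcp_pos: [0.536, -0.0753, 0.2147]
orientation: [1.22, 1.19, -1.203]
contact_force: [5.1, 0.5, -1.8]
grip_width: 0.0001
```

{"api": "servo_tool", "payload": {"motion": [[0, -0.001, 0, 0, 1], [0, -0.002, 0, 0, 1], [0, -0.003, 0, 0, 1], [0, -0.004, 0, 0, 1], [0, -0.005, 0, 0, 1], [0, -0.006, 0, 0, 1]]}}

```text
clock: 14.65
tcp_pos: [0.5304, -0.0752, 0.2148]
orientation: [1.22, 1.189, -1.203]
contact_force: [4.5, -0.8, -0.3]
grip_width: -0.0003
```

{"api": "servo_tool", "payload": {"motion": [[0, -0.001, 0, 0, 1], [0, -0.002, 0, 0, 1], [0, -0.003, 0, 0, 1], [0, -0.004, 0, 0, 1], [0, -0.005, 0, 0, 1], [0, -0.006, 0, 0, 1]]}}

```text
clock: 15.25
tcp_pos: [0.5246, -0.0753, 0.2148]
orientation: [1.22, 1.189, -1.202]
contact_force: [4.5, -1.3, -0.1]
grip_width: 0.0
```

{"api": "servo_tool", "payload": {"motion": [[0, -0.001, 0, 0, 1], [0, -0.002, 0, 0, 1], [0, -0.003, 0, 0, 1], [0, -0.004, 0, 0, 1], [0, -0.005, 0, 0, 1], [0, -0.006, 0, 0, 1]]}}

```text
clock: 15.85
tcp_pos: [0.5185, -0.0753, 0.2147]
orientation: [1.22, 1.188, -1.202]
contact_force: [5.2, -0.6, -0.0]
grip_width: 0.0002
```

{"api": "servo_tool", "payload": {"motion": [[0, -0.001, 0, 0, 1], [0, -0.002, 0, 0, 1], [0, -0.003, 0, 0, 1], [0, -0.004, 0, 0, 1], [0, -0.005, 0, 0, 1]]}}

```text
clock: 16.35
tcp_pos: [0.5148, -0.0753, 0.2151]
orientation: [1.221, 1.185, -1.2]
contact_force: [8.7, 0.0, -1.4]
grip_width: 0.0004
```

The buffer pin has been met (8.7 N, and the lag is growing). I'll use small steps now.

{"api": "servo_tool", "payload": {"motion": [[0, -0.001, 0, 0, 1], [0, -0.002, 0, 0, 1], [0, -0.003, 0, 0, 1], [0, -0.004, 0, 0, 1], [0, -0.004, 0, 0, 1]]}}

```text
clock: 16.85
tcp_pos: [0.5117, -0.075, 0.2154]
orientation: [1.222, 1.184, -1.198]
contact_force: [7.8, 0.5, -1.0]
grip_width: -0.0001
```

{"api": "servo_tool", "payload": {"motion": [[0, -0.001, 0, 0, 1], [0, -0.002, 0, 0, 1], [0, -0.002, 0, 0, 1]]}}

```text
clock: 17.15
tcp_pos: [0.5107, -0.0747, 0.2157]
orientation: [1.223, 1.182, -1.196]
contact_force: [8.0, -0.1, -1.9]
grip_width: -0.0
```

```bash
python3 -c "
from h import *
st()
a=grab_frame('scene')[:,:,::-1][195:265,250:350];b=grab_frame('top')[:,:,::-1][200:285,300:365]
cv2.imwrite('pics/d1.png',cv2.resize(cv2.convertScaleAbs(a,alpha=1.5),None,fx=8,fy=8,interpolation=cv2.INTER_CUBIC))"
```

```text
t 17.15 tcp [ 0.5107 -0.0747  0.2157] jaw -90.35 tilt [0.0278 0.0053] F [ 8.0398 -0.0633 -1.912 ] w -0.0 q [-0.5488  0.6155  0.7468  2.1216 -0.7134  0.6377 -0.8827]
```

View pics/d1.png

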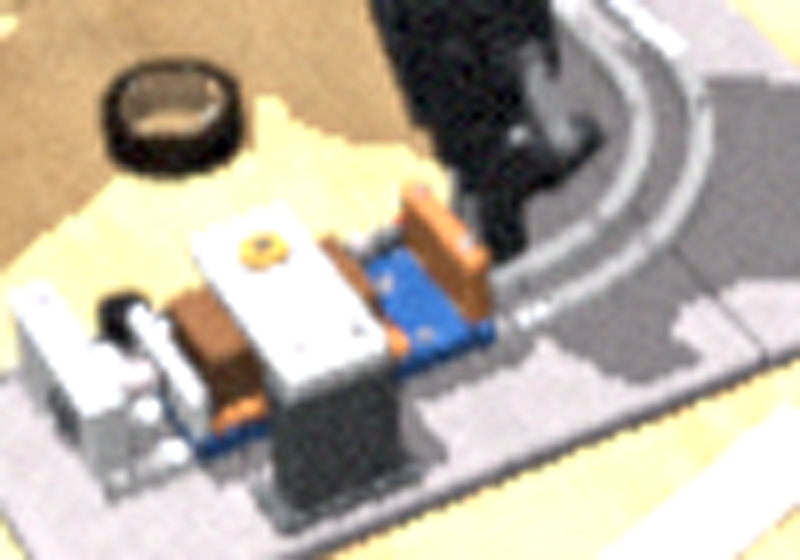

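{"api": "servo_tool", "payload": {"motion": [[0, -0.001, 0, 0, 1], [0, -0.002, 0, 0, 1], [0, -0.003, 0, 0, 1], [0, -0.004, 0, 0, 1]]}}

```text
clock: 17.65
tcp_pos: [0.5081, -0.0745, 0.2161]
orientation: [1.224, 1.179, -1.193]
contact_force: [9.7, -0.5, -2.4]
grip_width: 0.0002
```

```bash
cat >> h.py <<'E'
def tip():
    o=get_obs();M=R.from_rotvec(o["orientation"]).as_matrix();print("tip",o["tcp_pos"]+.16*M[:,0])
E
python3 -c "
from h import *
st();tip()"
```

```text
t 17.65 tcp [ 0.5081 -0.0745  0.2161] jaw -90.33 tilt [0.0313 0.0058] F [ 9.7306 -0.4993 -2.3534] w 0.0002 q [-0.5504  0.6105  0.7467  2.1287 -0.7146  0.6309 -0.8803]
tip [ 0.5131 -0.0754  0.0561]
```

```bash
python3 -c "
from h import *
for p,r in [((.5185,-.0753,.2147),(1.22,1.188,-1.202)),((.5148,-.0753,.2151),(1.221,1.185,-1.2)),((.5117,-.075,.2154),(1.222,1.184,-1.198)),((.5107,-.0747,.2157),(1.223,1.182,-1.196)),((.5081,-.0745,.2161),(1.224,1.179,-1.193))]:
    M=R.from_rotvec(r).as_matrix();print((np.array(p)+.16*M[:,0])[0],M[2,1])"
```

```text
0.5216386250312373 0.019648878530004743
0.5184599946751729 0.02291308545104831
0.5156875140807292 0.024955065736595172
0.5151119475327148 0.027608010948438122
0.5131314983238172 0.03148059961862959
```

{"api": "servo_tool", "payload": {"motion": [[0.0005, -0.001, 0, 0, 1], [0.001, -0.002, 0, 0, 1], [0.001, -0.003, 0, 0, 1], [0.001, -0.0035, 0, 0, 1]]}}

```text
clock: 18.05
tcp_pos: [0.5067, -0.0743, 0.2158]
orientation: [1.225, 1.175, -1.189]
contact_force: [11.4, -0.8, -1.6]
grip_width: -0.0
```

```bash
python3 -c "
from h import *
st();tip()
a=grab_frame('scene')[:,:,::-1];cv2.imwrite('pics/d2.png',a)"
```

```text
t 18.05 tcp [ 0.5067 -0.0743  0.2158] jaw -90.3 tilt [0.0368 0.0067] F [11.4173 -0.8355 -1.6419] w -0.0 q [-0.5503  0.6073  0.7444  2.1337 -0.7181  0.6219 -0.8765]
tip [ 0.5126 -0.0754  0.0559]
```

{"api": "servo_tool", "payload": {"motion": [[0, 0.0015, 0, 0, 1], [0, 0.003, 0, 0, 1]]}}

```text
clock: 18.3
tcp_pos: [0.5106, -0.0741, 0.2162]
orientation: [1.226, 1.174, -1.187]
contact_force: [6.7, 0.4, -3.0]
grip_width: -0.0002
```

{"api": "servo_tool", "payload": {"motion": [[0, 0.004, 0, 0, 1], [0, 0.01, 0, 0, 1], [0, 0.015, 0, 0, 1], [0, 0.015, 0, 0, 1]]}}

```text
clock: 18.7
tcp_pos: [0.5258, -0.074, 0.2166]
orientation: [1.225, 1.174, -1.187]
contact_force: [0.7, 0.5, 0.2]
grip_width: 0.0
```

```bash
python3 -c "
from h import *
st();tip()
a=np.ascontiguousarray(grab_frame('scene')[:,:,::-1]);cv2.imwrite('pics/d3.png',a);b=cv2.imread('pics/d2.png')
def ed(im):
    h=cv2.cvtColor(im,cv2.COLOR_BGR2HSV);m=cv2.inRange(h,(100,90,30),(130,255,255));m[:,:285]=0;m[:,320:]=0;m[:215]=0;m[:245][:]=m[:245];m[250:]=0
    M=cv2.moments(m,True);return M['m00'],M['m10']/M['m00'],M['m01']/M['m00'],cv2.boundingRect(m)
print(ed(b),ed(a))
r=(slice(215,250),slice(262,312))
g=lambda i:cv2.cvtColor(i,cv2.COLOR_BGR2GRAY).astype(np.float32)
for s in ((slice(228,250),slice(268,284)),(slice(222,240),slice(295,310)),(slice(235,262),slice(250,264))):
    print(cv2.phaseCorrelate(g(b)[s].copy(),g(a)[s].copy()))
v=np.vstack([x[195:260,250:350] for x in(b,a)]);cv2.imwrite('pics/d23.png',cv2.resize(cv2.convertScaleAbs(v,alpha=1.5),None,fx=4.5,fy=4.5,interpolation=cv2.INTER_CUBIC))
print('mm per px along x:',1/np.linalg.norm(proj('scene',[[.5,-.075,.05]])-proj('scene',[[.501,-.075,.05]])),proj('scene',[[.5,-.075,.05]])-proj('scene',[[.51,-.075,.05]]))"
```

```text
t 18.7 tcp [ 0.5258 -0.074   0.2166] jaw -90.24 tilt [0.038  0.0067] F [0.6528 0.5423 0.2485] w 0.0 q [-0.5438  0.6297  0.744   2.0905 -0.7167  0.6463 -0.8881]
tip [ 0.5319 -0.0751  0.0567]
(106.0, 301.83962264150944, 233.72641509433961, (295, 226, 16, 16)) (99.0, 303.1818181818182, 234.010101010101, (297, 226, 15, 17))
((0.6187154510428394, 0.10074262027887393), 0.7872346130510172)
((0.15847674444121296, -0.44293372057561875), 0.5067373938030667)
((0.47596309143325755, 0.5377507854719017), 1.0209844442061435)
mm per px along x: 2.860689270301434 [[-3.2453  1.2683]]
```

View pics/d23.png

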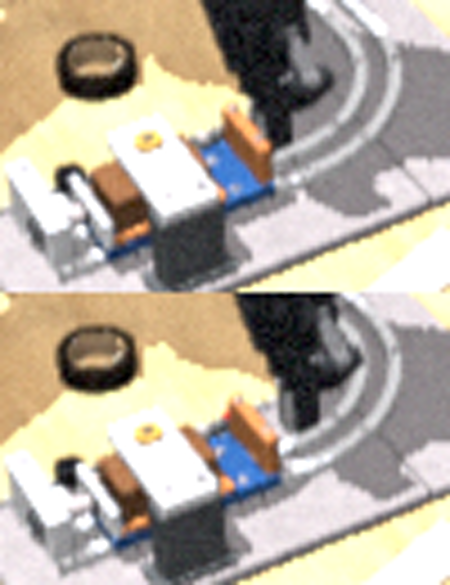

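The carrier sprang back about 4–5 mm on release, so whether the pawl has dropped is unclear. I'll find out from the red pawl knob, comparing its position with the first frames.

```bash
cat >> h.py <<'E'
def red(im,box):
    r0,r1,c0,c1=box;a=im[r0:r1,c0:c1].astype(float);w=np.clip(a[:,:,2]-1.6*np.maximum(a[:,:,1],a[:,:,0])-10,0,None)
    yy,xx=np.mgrid[r0:r1,c0:c1];s=w.sum();return (round(s,1),)+((round((w*xx).sum()/s,2),round((w*yy).sum()/s,2)) if s>0 else ())
BT=(212,232,310,334);BS=(210,235,285,318)
E
python3 -c "
from h import *
print('init top',red(cv2.imread('pics/top0.png'),BT),'scene',red(cv2.imread('pics/scene0.png'),BS))
for n,b in(('top',BT),('scene',BS)): print(n,red(grab_frame(n)[:,:,::-1],b))
print('d2 scene',red(cv2.imread('pics/d2.png'),BS))
st();print(rel(.60,.12,.30))"
```

```text
init top (np.float64(79.0), np.float64(322.0), np.float64(221.05)) scene (np.float64(477.6), np.float64(301.08), np.float64(221.94))
top (np.float64(0.0),)
scene (np.float64(56.8), np.float64(300.18), np.float64(221.91))
d2 scene (np.float64(0.0),)
t 18.85 tcp [ 0.5252 -0.0742  0.2166] jaw -90.27 tilt [0.0377 0.0066] F [-0.0927  0.0294 -0.1037] w -0.0001 q [-0.5438  0.629   0.7442  2.0918 -0.7166  0.6459 -0.8879]
(array([-0.0818,  0.077 , -0.194 ]), 0)
```

{"api": "servo_tool", "payload": {"motion": [[0, 0.008, 0, 0, 1], [-0.03, 0.02, 0, 0, 1], [-0.07, 0.04, -0.02, 0, 1], [-0.08, 0.06, -0.06, 0, 1], [-0.08, 0.077, -0.1, 0, 1], [-0.08, 0.077, -0.15, 0, 1], [-0.08, 0.077, -0.2, 0, 1], [-0.08, 0.077, -0.2, 0, 1]]}}

```text
clock: 19.65
tcp_pos: [0.6002, 0.1358, 0.297]
orientation: [1.218, 1.184, -1.178]
contact_force: [-0.1, -0.2, -1.7]
grip_width: -0.0003
```

```bash
python3 -c "
from h import *
st()
for n,b in(('top',BT),('scene',BS)):
    a=np.ascontiguousarray(grab_frame(n)[:,:,::-1]);cv2.imwrite(f'pics/e_{n}.png',a);print(n,red(a,b),[red(a,(b[0],b[1],b[2]-6,b[3]+6))])
i=cv2.imread('pics/top0.png');a=cv2.imread('pics/e_top.png')
for nm,x in(('init',i),('now',a)):
    print(nm);print((x[214:236,316:336,2].astype(int)-x[214:236,316:336,1]).tolist().__str__().replace('], [','\n'))
"
```

```text
t 19.65 tcp [0.6002 0.1358 0.297 ] jaw -89.53 tilt [0.0363 0.003 ] F [-0.1137 -0.1988 -1.7098] w -0.0003 q [-0.9358  0.652   0.8701  1.8521 -0.6228  0.8957 -1.3389]
top (np.float64(89.4), np.float64(322.0), np.float64(221.07)) [(np.float64(89.4), np.float64(322.0), np.float64(221.07))]
scene (np.float64(48.0), np.float64(300.16), np.float64(221.88)) [(np.float64(48.0), np.float64(300.16), np.float64(221.88))]
init
[[3, 5, 7, 6, 7, 6, 7, 7, 8, 7, 6, 6, 7, 7, 6, 1, 0, 0, 5, 7
3, 6, 6, 7, 7, 6, 7, 7, 7, 7, 7, 7, 7, 7, 5, 2, 0, 1, 5, 7
3, 6, 6, 6, 7, 7, 7, 7, 6, 6, 7, 7, 6, 6, 5, 1, 0, 2, 4, 6
3, 5, 6, 7, 6, 6, 7, 6, 7, 6, 6, 6, 6, 6, 6, 2, 0, 2, 5, 6
2, 5, 6, 7, 6, 8, 9, 7, 6, 6, 6, 6, 7, 7, 6, 2, 2, 3, 5, 6
3, 6, 7, 7, 10, 22, 25, 19, 9, 6, 6, 7, 6, 6, 5, 3, 1, 2, 5, 6
3, 6, 7, 7, 19, 48, 60, 44, 18, 8, 7, 7, 7, 6, 4, 2, 1, 1, 5, 6
4, 6, 7, 8, 23, 60, 79, 62, 25, 9, 7, 7, 7, 6, 4, 0, 0, 1, 4, 6
4, 6, 6, 6, 15, 45, 65, 53, 20, 8, 6, 7, 7, 6, 4, 1, -1, 1, 4, 6
4, 6, 6, 3, 5, 17, 29, 23, 8, 4, 5, 6, 7, 7, 4, 1, -1, 2, 5, 7
3, 6, 5, 2, 0, 2, 5, 4, 1, 1, 5, 7, 7, 7, 4, 0, 0, 2, 5, 7
4, 6, 4
[... 1528 characters left out ...]
, -26, -23, -21, -21, -21
5, 6, 5, 0, -1, -1, 0, 0, 1, 2, 3, -6, -20, -28, -31, -26, -23, -24, -25, -25
5, 7, 4, 0, 0, -1, -1, 1, 2, 3, 2, -7, -20, -27, -27, -17, -16, -21, -25, -25
6, 7, 5, 1, 0, -1, 0, 2, 3, 3, 3, -7, -20, -26, -20, -9, -9, -18, -24, -25
6, 7, 5, 1, 0, 0, -1, 1, 2, 2, 3, -8, -20, -24, -18, -8, -9, -18, -24, -24
6, 7, 6, 1, 0, -1, 0, -1, 0, 2, 3, -3, -10, -14, -12, -7, -9, -12, -13, -14
6, 7, 5, 1, 0, -1, -1, -1, -1, 1, 6, 12, 16, 13, 12, 12, 12, 11, 10, 10
6, 7, 4, 1, 0, 0, -1, -1, 0, 1, 10, 26, 33, 29, 28, 28, 28, 27, 25, 25
6, 6, 3, 1, -1, -1, -1, -1, 0, -1, 10, 28, 32, 28, 29, 30, 29, 29, 28, 28
5, 7, 4, 0, -1, -1, -1, -1, -1, -1, 7, 26, 30, 23, 26, 29, 29, 30, 30, 30]]
```

```bash
python3 -c "
from h import *
d=cv2.resize(cv2.imread('pics/d1.png'),(100,70),interpolation=cv2.INTER_AREA)
def show(nm,x,al=1.5):
    x=cv2.convertScaleAbs(x,alpha=al) if al!=1 else x
    print(nm);print('\n'.join(' '.join('%4d'%v for v in r) for r in (x[:,:,2].astype(int)-x[:,:,1])))
show('d1',d[19:32,44:60],1)
for n in('d2','d3','e_scene'): show(n,cv2.imread(f'pics/{n}.png')[214:227,294:310])
i=cv2.imread('pics/top0.png');a=cv2.imread('pics/e_top.png')
for nm,x in(('init',i),('now',a)):
    print(nm);print('\n'.join(' '.join('%3d'%v for v in r) for r in x[218:262,315:330,1]))
"
```

```text
d1
   1    0    0    0    0    0    0    7   32   35   16    2    1   -6    4   -1
   0    0    0    0    0    0    0    0    3    5   14    9    3    0  -11   -6
   0    0    0    0    0    0    0    1    1    0    3   12    3    0   -6   -5
   0    0    0    0    0    1    6   13   12    3    1    9    2    2    1  -10
   0    0    0    0    0    3   29   44   47   35    4    1    5    3   -3   -2
   0    0    0    0    0    5   46   64   66   63   19    2    8   -2   -3   -3
   0    0    0    0    0    3   36   74   72   61   50   31   12    0    0    1
   0    0    0    0    0   14   58   62   76   66   59   60   44   11    0   -1
   0    0    0    1    6   59   69   52   56   77   66   56   68   46    8   -1
   0    0    3   10    8   22   37   43   47   58   76   61   63   72   34    7
   2    5    9    2   -3    1   20   39   44   48   60   76   63   51   31   15
  12   11    2   -3   -6   -2   14   40   44   45   52   72   78   45   29   38
   9    6    1   -6  -19  -26  -18   19   40   44   47   52   71   68   53   68
d2
   9   11    0    9   11    7   12   41   40   13    6
[... 7665 characters left out ...]
 158 159 158 157 150 130 100 107 140 155
114 126 134 150 157 158 158 158 157 149 129 100 104 131 147
113 125 133 149 156 156 156 156 156 149 128  99  97 108 121
112 122 126 144 149 148 148 151 152 148 128  98  93  85  84
111 117 114 133 136 133 134 138 146 145 127  99  91  79  70
113 116 105 119 117 111 112 122 134 141 126  98  90  78  69
115 118 102 100  88  75  77  93 116 134 125  97  86  76  69
117 120  99  78  62  55  55  63  91 124 124 100  93  90  88
118 120  96  66  55  53  53  53  74 113 122 112 117 123 122
117 118  91  63  54  55  55  53  70 107 123 124 133 138 140
118 119  96  67  56  55  55  60  79 109 122 124 128 130 133
119 121 100  80  69  63  65  83 103 108 110 112 113 113 119
```

Top view: the red knob and pawl lever sit exactly where they were in the first frame (322.0, 221.1), which fits pawl angle 0. The spring-back amount alone doesn't prove it, so I'll check with one more gentle push to see how far the carrier travels from rest.

```bash
python3 -c "
from h import *
st();print(rel(.540,-.0757,.297,-90.5),rel(.540,-.0757,.213,-90.5))"
```

```text
t 19.75 tcp [0.6001 0.128  0.2978] jaw -90.04 tilt [0.0373 0.007 ] F [ 0.6057 -0.3227  0.3178] w -0.0003 q [-0.9298  0.6504  0.8763  1.8561 -0.6202  0.8945 -1.3365]
(array([ 0.    , -0.06  ,  0.2038]), np.float64(0.46)) (array([ 0.0839, -0.0631,  0.2032]), np.float64(0.46))
```

{"api": "servo_tool", "payload": {"motion": [[0, -0.01, 0.045, 0.4, 1], [0, -0.02, 0.09, 0.4, 1], [0, -0.03, 0.135, 0.4, 1], [0, -0.04, 0.18, 0.4, 1], [0, -0.045, 0.203, 0.4, 1], [0.03, -0.05, 0.2035, 0.4, 1], [0.06, -0.055, 0.2035, 0.4, 1], [0.08, -0.0605, 0.2035, 0.4, 1]]}}

```text
clock: 20.55
tcp_pos: [0.5413, -0.0782, 0.2158]
orientation: [1.229, 1.172, -1.194]
contact_force: [0.1, 0.4, -0.4]
grip_width: -0.0001
```

```bash
python3 -c "
from h import *
st();tip();print(rel(.525,-.0757,.213,-90.5))"
```

```text
t 20.55 tcp [ 0.5413 -0.0782  0.2158] jaw -90.67 tilt [0.0362 0.0073] F [ 0.1128  0.3546 -0.3796] w -0.0001 q [-0.531   0.6531  0.7457  2.0533 -0.7195  0.6684 -0.8946]
tip [ 0.547  -0.0794  0.0559]
(array([ 0.0022, -0.0164, -0.0023]), np.float64(-0.17))
```

{"api": "servo_tool", "payload": {"motion": [[0.001, -0.01, -0.0023, 0, 1], [0.001, -0.018, -0.0023, 0, 1], [0.001, -0.024, -0.0023, 0, 1], [0.001, -0.024, -0.0023, 0, 1]]}}

```text
clock: 20.95
tcp_pos: [0.5167, -0.0761, 0.2149]
orientation: [1.231, 1.171, -1.194]
contact_force: [-0.2, 0.3, -0.6]
grip_width: -0.0001
```

{"api": "servo_tool", "payload": {"motion": [[0, -0.001, 0, 0, 1], [0, -0.002, 0, 0, 1], [0, -0.003, 0, 0, 1]]}}

```text
clock: 21.25
tcp_pos: [0.514, -0.0759, 0.2152]
orientation: [1.231, 1.17, -1.193]
contact_force: [-0.1, 0.0, -0.1]
grip_width: 0.0004
```

{"api": "servo_tool", "payload": {"motion": [[0, -0.001, 0, 0, 1], [0, -0.002, 0, 0, 1]]}}

```text
clock: 21.45
tcp_pos: [0.5121, -0.0758, 0.2151]
orientation: [1.231, 1.17, -1.193]
contact_force: [0.2, -0.0, -0.4]
grip_width: 0.0001
```

{"api": "servo_tool", "payload": {"motion": [[0, -0.001, 0, 0, 1], [0, -0.002, 0, 0, 1]]}}

```text
clock: 21.65
tcp_pos: [0.5111, -0.0757, 0.2153]
orientation: [1.231, 1.168, -1.191]
contact_force: [6.0, -0.7, -2.8]
grip_width: 0.0
```

{"api": "servo_tool", "payload": {"motion": [[0, -0.001, 0, 0, 1], [0, -0.002, 0, 0, 1]]}}

```text
clock: 21.85
tcp_pos: [0.5103, -0.0756, 0.2156]
orientation: [1.232, 1.165, -1.189]
contact_force: [6.3, -0.7, -0.7]
grip_width: -0.0
```

```bash
python3 -c "
from h import *
st();tip()"
```

```text
t 21.85 tcp [ 0.5103 -0.0756  0.2156] jaw -90.65 tilt [0.0439 0.0083] F [ 6.3108 -0.714  -0.7322] w -0.0 q [-0.548   0.6116  0.7454  2.128  -0.7256  0.619  -0.8758]
tip [ 0.5173 -0.077   0.0558]
```

{"api": "servo_tool", "payload": {"motion": [[0.0005, -0.001, 0, 0, 1], [0.0005, -0.002, 0, 0, 1], [0.0005, -0.003, 0, 0, 1], [0.0005, -0.004, 0, 0, 1]]}}

```text
clock: 22.25
tcp_pos: [0.508, -0.0757, 0.2157]
orientation: [1.233, 1.161, -1.186]
contact_force: [8.4, -1.2, -1.1]
grip_width: 0.0001
```

```bash
python3 -c "
from h import *
st();tip()"
```

```text
t 22.25 tcp [ 0.508  -0.0757  0.2157] jaw -90.64 tilt [0.0485 0.0095] F [ 8.3857 -1.1944 -1.0624] w 0.0001 q [-0.5485  0.6072  0.7445  2.1346 -0.7279  0.6104 -0.8724]
tip [ 0.5158 -0.0773  0.0559]
```

{"api": "servo_tool", "payload": {"motion": [[0.0005, -0.001, 0, 0, 1], [0.0005, -0.002, 0, 0, 1], [0.0005, -0.003, 0, 0, 1], [0.0005, -0.004, 0, 0, 1], [0.0005, -0.005, 0, 0, 1]]}}

```text
clock: 22.75
tcp_pos: [0.5051, -0.0759, 0.2159]
orientation: [1.234, 1.156, -1.182]
contact_force: [10.2, -1.4, -2.0]
grip_width: 0.0002
```

```bash
python3 -c "
from h import *
st();tip();a=np.ascontiguousarray(grab_frame('scene')[:,:,::-1]);cv2.imwrite('pics/f1.png',a)"
```

```text
t 22.75 tcp [ 0.5051 -0.0759  0.2159] jaw -90.64 tilt [0.0541 0.0108] F [10.2308 -1.3628 -2.0482] w 0.0002 q [-0.5493  0.6016  0.7433  2.1429 -0.7305  0.6002 -0.8682]
tip [ 0.5138 -0.0777  0.0562]
```

{"api": "servo_tool", "payload": {"motion": [[0.0005, -0.0015, 0, 0, 1], [0.0005, -0.003, 0, 0, 1], [0.0005, -0.004, 0, 0, 1], [0.0005, -0.005, 0, 0, 1], [0.0005, -0.006, 0, 0, 1]]}}

```text
clock: 23.3
tcp_pos: [0.5026, -0.0761, 0.2167]
orientation: [1.236, 1.148, -1.176]
contact_force: [13.9, -0.1, -0.9]
grip_width: -0.0002
```

```bash
python3 -c "
from h import *
st();tip();a=np.ascontiguousarray(grab_frame('scene')[:,:,::-1]);cv2.imwrite('pics/f2.png',a)"
```

```text
t 23.3 tcp [ 0.5026 -0.0761  0.2167] jaw -90.63 tilt [0.0632 0.013 ] F [13.9403 -0.0599 -0.904 ] w -0.0002 q [-0.5502  0.5945  0.7422  2.1516 -0.7341  0.5869 -0.8634]
tip [ 0.5127 -0.0782  0.057 ]
```

The second push ended solid at the same tip position (0.5127) as the first, 3.5 mm past the drop point, so the pawl must have dropped. The carrier had rested about 5.3 mm behind solid, not the full 8.5 mm. I'll back off gently and clear the area.

{"api": "servo_tool", "payload": {"motion": [[0, 0.001, 0, 0, 1], [0, 0.003, 0, 0, 1], [0, 0.005, 0, 0, 1], [0, 0.008, 0, 0, 1], [0, 0.013, 0, 0, 1], [0, 0.02, 0, 0, 1], [-0.02, 0.03, 0, 0, 1], [-0.05, 0.04, 0, 0, 1]]}}

```text
clock: 24.15
tcp_pos: [0.5391, -0.0757, 0.2685]
orientation: [1.234, 1.15, -1.18]
contact_force: [0.5, 0.3, 0.2]
grip_width: -0.0001
```

{"api": "servo_tool", "payload": {"motion": [[-0.03, 0.02, -0.03, 0, 1], [-0.04, 0.03, -0.07, 0, 1], [-0.04, 0.04, -0.11, 0, 1], [-0.04, 0.05, -0.15, 0, 1], [-0.04, 0.06, -0.19, 0, 1], [-0.04, 0.06, -0.2, 0, 1], [-0.04, 0.06, -0.2, 0, 1]]}}

```text
clock: 24.85
tcp_pos: [0.5989, 0.1268, 0.3087]
orientation: [1.231, 1.153, -1.177]
contact_force: [-0.8, -0.4, -1.0]
grip_width: -0.0002
```

```bash
python3 - <<'E'
from h import *
st()
im={}
for n,b in(('top',BT),('scene',BS)):
    a=np.ascontiguousarray(grab_frame(n)[:,:,::-1]);im[n]=a;cv2.imwrite(f'pics/g_{n}.png',a);print(n,red(a,b))
a=im['top'];i=cv2.imread('pics/top0.png');e=cv2.imread('pics/e_top.png')
g=lambda x:cv2.cvtColor(x,cv2.COLOR_BGR2GRAY).astype(np.float32)
s=(slice(214,234),slice(316,327))
w=cv2.createHanningWindow((11,20),cv2.CV_32F)
print('pawl now vs init',cv2.phaseCorrelate(g(i)[s].copy(),g(a)[s].copy(),w),'carrier now vs e',[float(np.abs(g(a)[215:265,325:350]-g(e)[215:265,325:350]).mean())])
# blue deck/rims in top: bar(orange rows) and blue, along column 331..340
h=cv2.cvtColor(a,cv2.COLOR_BGR2HSV)
for r in range(216,264,1): print(r,a[r,330:340].mean(0).round().astype(int)[::-1].tolist(),end='; ')
E
```

```text
t 24.85 tcp [0.5989 0.1268 0.3087] jaw -90.38 tilt [0.0584 0.0138] F [-0.7715 -0.3789 -0.9986] w -0.0002 q [-0.9517  0.6369  0.9027  1.8601 -0.6113  0.889  -1.3464]
top (np.float64(94.2), np.float64(321.99), np.float64(221.08))
scene (np.float64(45.8), np.float64(300.07), np.float64(222.0))
pawl now vs init ((0.08762377126241994, 0.0494155366609732), 1.0127481783429781) carrier now vs e [1.351199984550476]
216 [135, 132, 130]; 217 [125, 122, 120]; 218 [107, 104, 101]; 219 [101, 96, 91]; 220 [112, 95, 82]; 221 [131, 98, 72]; 222 [143, 103, 69]; 223 [129, 93, 62]; 224 [94, 74, 63]; 225 [66, 71, 89]; 226 [56, 77, 111]; 227 [56, 80, 116]; 228 [60, 82, 117]; 229 [64, 85, 117]; 230 [63, 83, 114]; 231 [62, 75, 101]; 232 [80, 70, 75]; 233 [97, 73, 54]; 234 [102, 74, 50]; 235 [106, 77, 52]; 236 [108, 78, 52]; 237 [106, 77, 52]; 238 [101, 79, 60]; 239 [113, 103, 95]; 240 [140, 137, 135]; 241 [154, 154, 154]; 242 [155, 154, 150]; 243 [152, 149, 134]; 244 [150, 145, 117]; 245 [145, 140, 109]; 246 [144, 140, 108]; 247 [150, 145, 114]; 248 [155, 151, 129]; 249 [157, 156, 147]; 250 [157, 158, 157]; 251 [153, 153, 153]; 252 [135, 130, 127]; 253 [112, 94, 79]; 254 [109, 80, 55]; 255 [102, 76, 55]; 256 [83, 69, 63]; 257 [77, 79, 85]; 258 [113, 115, 119]; 259 [138, 139, 140]; 260 [133, 133, 132]; 261 [129, 127, 126]; 262 [131, 128, 126]; 263 [126, 123, 120];
```

```bash
python3 - <<'E'
from h import *
f=ray('top',[(334.5,219.8)],.065)[0,:2]; t=RT.T@(f-O); print('push face track',t,'carrier x ~',t[0]-.058)
b=ray('top',[(334.5,232.3),(334.5,255.8)],.061)[:,:2]; tb=(b-O)@RT; print('blank ends',tb[:,0],'centre',tb[:,0].mean(),'len',tb[0,0]-tb[1,0])
e,g=(cv2.imread(f'pics/{n}_top.png').astype(float) for n in 'eg')
for nm,x in(('e',e),('g',g)): print(nm,(x[216:260,330:340,2]-x[216:260,330:340,0]).mean(1).round()[:24])
# tools unmoved, tape + square + chisel regions vs first frame
i=cv2.imread('pics/top0.png').astype(float)
for n,(a,b_,c,d) in dict(tape=(222,245,269,292),square=(195,258,362,420),chisel=(145,190,400,472)).items():
    print(n,cv2.phaseCorrelate(i[a:b_,c:d].mean(2).astype(np.float32).copy(),g[a:b_,c:d].mean(2).astype(np.float32).copy()))
hand_in()
E
```

```text
push face track [-0.0141 -0.0939] carrier x ~ -0.07207921570505199
blank ends [-0.049  -0.1146] centre -0.08182909040999004 len 0.06558820454213247
e [  5.   6.   7.  12.  32.  62.  76.  67.  29. -25. -57. -63. -58. -53.
 -52. -39.   6.  45.  53.  54.  55.  54.  41.  18.]
g [  5.   6.   7.  11.  30.  60.  74.  67.  31. -22. -54. -60. -57. -52.
 -51. -38.   4.  43.  52.  54.  56.  54.  41.  17.]
tape ((-0.0042930430911631845, 0.0017870503856549647), 1.0012281978399389)
square ((0.016309169141795365, 0.048691798842074974), 0.983929189046224)
chisel ((-0.01615981537116795, 0.44189994512364095), 0.9764917355996591)
the job is handed in; nothing more can be done
```

I laid the walnut blank in the nest and pushed the carrier by its rear bar round the bend to the stop. The job went in at about 25 s of the 64 s allowed; no verdict is reported. My checks indicate the pawl has dropped, but I never saw it inside the notch.

**Push:** the push force was about 5 N on the slide and at most 13.9 N at the stop. That is the force on the tool; the carrier-to-jig force itself was not measured.

**Pawl:**
- After the first push the carrier sprang back about 5 mm, so I backed off, looked, and pushed again.
- Both pushes ended at the same solid point, which by the given figures lies 3.5 mm past where the pawl drops.
- After each push the carrier rested in the same place. By feel that was about 5.3 mm behind solid; an unlocked carrier should spring back further.
- The red pawl knob and lever were within 0.1 pixel of their first-frame position, which fits a closed pawl. I assumed the knob moves with the pawl.

**Last checks:**

| Check | Result |
|---|---|
| Carrier position along the track | x about -72 mm (allowed -48 to -94) |
| Blank | still in the nest, flat in the last view before the viewing limit; measured 66 mm long against a true 62 mm |
| Tape roll and try square | unmoved |
| Chisel | shows 0.44 pixel (about 1 mm); nothing went near it |

The tool had tilted about 0.06 rad by the end under push load. It was clear of everything when I handed in.

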